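# Confirm the picks at the parts-store bench

## Task

The order has been picked, so confirm it at the bins: with a fingertip gently push the green button all the way in at the bin of brass elbows, then at the bin of black rubber rings, then at the bin of red cartons, in that order. Leave the button of the white caps alone, do not lift, shift or tip the spray can, the loose brown carton or the steel coupling, and finish with the hand clear of everything.

Things in the scene. Friction and masses are not known exactly. Their poses are not given: they have to be found in the camera images.
- elbow_bin: Fixed station of the brass pipe elbows: blue open bin, 150 (x) x 125 x 70 high, stock below 90 mm; on its robot side (-x) a grey console 60 x 80 x 35 high with a black rubber cushion (44 across, 10 high) carrying the green button. Origin: on the bench below the button's centre, z up; bin centre at x = +105 mm. The stations stand in a row in any order.
- elbow_button_top (a point): Centre of the top face of the green button (32 across) of the brass pipe elbows; it moves with the button: 59 mm above the bench fully out, 49 mm fully in and let go. The cushion lets it sink a further 0.55 mm per N of push, up to 10 mm, and springs back.
- elbow_button (a joint): Travel of the brass pipe elbows' button, m: 0 = fully out (14 mm proud of its cushion), 0.010 = fully in (4 mm proud), at a stop; beyond, the cushion gives softly (1.8 N/mm, not counted here). Pushed straight down; steady friction of about 2.5 N, no return spring, stays where left. Starts within 1.5 mm of fully out.
- ring_bin: Fixed station of the black rubber rings: blue open bin, 150 (x) x 125 x 70 high, stock below 90 mm; on its robot side (-x) a grey console 60 x 80 x 35 high with a black rubber cushion (44 across, 10 high) carrying the green button. Origin: on the bench below the button's centre, z up; bin centre at x = +105 mm. The stations stand in a row in any order.
- ring_button_top (a point): Centre of the top face of the green button (32 across) of the black rubber rings; it moves with the button: 59 mm above the bench fully out, 49 mm fully in and let go. The cushion lets it sink a further 0.55 mm per N of push, up to 10 mm, and springs back.
- ring_button (a joint): Travel of the black rubber rings' button, m: 0 = fully out (14 mm proud of its cushion), 0.010 = fully in (4 mm proud), at a stop; beyond, the cushion gives softly (1.8 N/mm, not counted here). Pushed straight down; steady friction of about 2.5 N, no return spring, stays where left. Starts within 1.5 mm of fully out.
- box_bin: Fixed station of the small red cartons with yellow labels: blue open bin, 150 (x) x 125 x 70 high, stock below 90 mm; on its robot side (-x) a grey console 60 x 80 x 35 high with a black rubber cushion (44 across, 10 high) carrying the green button. Origin: on the bench below the button's centre, z up; bin centre at x = +105 mm. The stations stand in a row in any order.
- box_button_top (a point): Centre of the top face of the green button (32 across) of the small red cartons with yellow labels; it moves with the button: 59 mm above the bench fully out, 49 mm fully in and let go. The cushion lets it sink a further 0.55 mm per N of push, up to 10 mm, and springs back.
- box_button (a joint): Travel of the small red cartons with yellow labels' button, m: 0 = fully out (14 mm proud of its cushion), 0.010 = fully in (4 mm proud), at a stop; beyond, the cushion gives softly (1.8 N/mm, not counted here). Pushed straight down; steady friction of about 2.5 N, no return spring, stays where left. Starts within 1.5 mm of fully out.
- cap_bin: Fixed station of the white plastic pipe caps: blue open bin, 150 (x) x 125 x 70 high, stock below 90 mm; on its robot side (-x) a grey console 60 x 80 x 35 high with a black rubber cushion (44 across, 10 high) carrying the green button. Origin: on the bench below the button's centre, z up; bin centre at x = +105 mm. The stations stand in a row in any order.
- cap_button_top (a point): Centre of the top face of the green button (32 across) of the white plastic pipe caps; it moves with the button: 59 mm above the bench fully out, 49 mm fully in and let go. The cushion lets it sink a further 0.55 mm per N of push, up to 10 mm, and springs back.
- cap_button (a joint): Travel of the white plastic pipe caps' button, m: 0 = fully out (14 mm proud of its cushion), 0.010 = fully in (4 mm proud), at a stop; beyond, the cushion gives softly (1.8 N/mm, not counted here). Pushed straight down; steady friction of about 2.5 N, no return spring, stays where left. Starts within 1.5 mm of fully out.
- spray_can: Loose spray can, dark with an orange band, 52 across and 150 high, 0.28 kg, standing at the left end of the row (+y). Origin: centre of its underside.
- carton: Loose brown carton with a white band, 60 x 45 x 50 high, standing between the robot and the row. Origin: centre of its underside.
- coupling: Loose steel pipe coupling (a ring 44 across outside, 30 inside, 40 high), standing on end between the robot and the row. Origin: centre of its underside.
Things that resemble listed ones, but are neither listed nor needed, are in the scene too. Leave any turquoise look-alike of the box_bin alone.

How it is judged:
By the outcome, as a careful person would: the job done as asked, in the order asked, and still so for the second after the job is handed in, with the robot touching nothing.
It also fails if it takes over 45 s, if anything falls off the work surface, if the arm or the gripper's body presses on something with over 40 N, if the wrist force passes 120 N, or if a joint passes its speed limit or range.

## Robot

A 6-joint arm with a two-finger parallel gripper is mounted at the origin on the work surface. World frame = base frame: x ahead of the robot, y to its left, z up, the work surface at z = 0. Lengths are in m, angles in degrees, forces in N, time in s.
With the tool pointing down it reaches from about 0.325 to 0.775 m from the base axis. Payload 5.5 kg.
Tool frame: the origin (TCP) lies at the centre of the arm's flange, where the gripper is bolted on; the fingertips stand 182 mm ahead of it and the grasp point (between the pads) lies 163 mm ahead of it; z points along the fingers, y is the direction in which the jaws open and shut (so a half turn about z gives the same grasp; the last joint's range is limited). The gripper opens to 88 mm and grips with 3 to 60 N. Pads are 20 mm wide; open, the fingers measure 115 mm over their backs; the gripper's body (75 mm by 178 mm) begins 61 mm behind the grasp point.
Start: joints at [-73.15, 5.22, 70.514, -0, 104.267, -3.249], TCP at [0.206, -0.563, 0.405] pointing down, gripper open.
Joint ranges: [-164.24, 164.24], [-49.07, 125.15], [9.68, 141.18], [-86.29, 266.29], [3.28, 154.24], [-151.56, 151.56]. Speed limits (degrees/s): [147.25, 147.25, 172.46, 180, 180, 180].

## Interface

Orientations are given as [roll, pitch, yaw] about the fixed x, y, z axes, in that order (R = Rz(yaw) Ry(pitch) Rx(roll)).
In Python, from station import r gives the robot as it stands. The module is installed in compiled form; this text tells all that it offers. Calls block until the motion is done:
- r.reach(position, orientation): joint-space move of the TCP to a pose.
- r.servo_line(position, rotation=None, speed=0.15): straight line of the TCP; rotation=None keeps the orientation; speed is the mean speed in m/s.
- r.move_joints(angles): joint-space move.
- r.let_go() and r.grab(squeeze=None): open the fingers fully, or close them until they stop; squeeze is the grip in N (None keeps the last).
- r.wait(seconds).
- r.inverse_kinematics(position, orientation): joint angles nearest the present ones, or None.
- r.sense(): the state.
- r.snapshot(name): name is "scene" or "top"; returns a dict with "frame" (400x640x3 uint8, red, green, blue), "fx", "fy", "cx", "cy" (pixels), "R" (3x3) and "t" (3): a world point X has camera coordinates R X + t. Camera axes: x right, y down, z forward; pixel columns grow to the right and rows downward; lengths in m; the calibration is good to about 2 mm. A picture is of the moment at which its call begins. There is no depth.
A pose or a line that the arm cannot do raises r.IKError and nothing moves.
- r.hand_in(): hands the job in, once; it reports no verdict.
The state is a dict: "clock": time; "joints": joint angles; "joint_vel": joint speeds; "joint_torque": joint torques, N m; "tcp_pos": TCP position; "orientation": TCP orientation; "contact_force": force on the tool from outside, world axes, zero at the start; "torque": the same for the moment, N m; "opening": finger opening in m.
Only numpy, scipy, OpenCV 4.12 (cv2) and the standard library are available. Lean on these libraries where they do the work, as an engineer would, in place of code of your own. Each camera call takes 0.05 s, during which the arm holds its last target. There are 200 camera calls.

## Working session

There is one attempt and no reset: what is moved stays moved. The work goes in short steps, each a Python script; the robot and the scene stay as the last script left them, time stands still between calls to the robot, and variables do not carry over. Pictures are saved under pics/ and viewed, about 8 in all and at most 12, crops included, and the job is handed in when it is done.

```bash
mkdir -p pics; cat > h.py <<'E'
import numpy as np, cv2
from station import r
def snap(n,f):
    s=r.snapshot(n); cv2.imwrite('pics/'+f,cv2.cvtColor(s['frame'],cv2.COLOR_RGB2BGR)); return s
def ray(s,u,v,z):
    R=np.array(s['R']);t=np.array(s['t']); c=-R.T@t
    d=R.T@np.array([(u-s['cx'])/s['fx'],(v-s['cy'])/s['fy'],1]); return c+d*(z-c[2])/d[2]
def greens(s,z=.058):
    h=cv2.cvtColor(s['frame'],cv2.COLOR_RGB2HSV)
    m=cv2.inRange(h,(45,90,50),(80,255,255))
    n,l,st,ce=cv2.connectedComponentsWithStats(m)
    return [(st[i,4],st[i,:4].tolist(),ce[i].round(1),ray(s,*ce[i],z).round(4)) for i in range(1,n) if st[i,4]>15]
E
python3 - <<'E'
from h import *
for n in ('scene','top'):
    s=snap(n,n+'1.png'); print(n,(-np.array(s['R']).T@s['t']).round(3),s['fx'])
    for g in greens(s): print(g)
print(r.sense())
E
```

```text
scene [ 1.225 -0.124  0.782] 491.87670744254893
(np.int32(97), [158, 171, 14, 8], array([164.4, 174.9]), array([ 0.2652, -0.2616,  0.058 ]))
(np.int32(164), [426, 221, 16, 13], array([432.9, 226.8]), array([0.5767, 0.2789, 0.058 ]))
(np.int32(175), [254, 242, 17, 13], array([262.2, 248.3]), array([ 0.5512, -0.0754,  0.058 ]))
(np.int32(188), [344, 253, 16, 14], array([351.4, 259.5]), array([0.6222, 0.0883, 0.058 ]))
(np.int32(201), [147, 268, 18, 14], array([155.4, 274.5]), array([ 0.569 , -0.2816,  0.058 ]))
top [0.199 0.059 1.434] 499.50093159278
(np.int32(103), [310, 141, 12, 11], array([315.4, 146. ]), array([0.6209, 0.0905, 0.058 ]))
(np.int32(105), [441, 155, 12, 11], array([446.8, 160.3]), array([ 0.5673, -0.2805,  0.058 ]))
(np.int32(103), [243, 159, 12, 11], array([248.6, 163.9]), array([0.5737, 0.2824, 0.058 ]))
(np.int32(104), [369, 163, 12, 11], array([374.1, 168.3]), array([ 0.5501, -0.0743,  0.058 ]))
(np.int32(26), [452, 232, 10, 10], array([455.8, 235.6]), array([ 0.3528, -0.2899,  0.058 ]))
(np.int32(119), [442, 262, 13, 12], array([447.8, 267.4]), array([ 0.2666, -0.2616,  0.058 ]))
{'clock': 0.1, 'joints': array([-7.31509668e+01,  5.26069841e+00,  7.05739322e+01, -1.54226699e-03,
        1.04266033e+02, -3.24905170e+00]), 'joint_vel': array([-0.06133804, -0.04432137, -0.1701868 , -0.03740177,  0.01700486,
        0.00086174]), 'joint_torque': array([ 2.77870546e-03, -4.47855234e+01, -4.07571423e+01,  7.00639025e-02,
        2.83530360e-02, -1.16258921e-04]), 'tcp_pos': array([ 0.20618603, -0.56352825,  0.40361009]), 'orientation': array([-1.79899413e+02, -4.21228399e-03,  2.00977025e+01]), 'contact_force': array([ 0.08657361, -0.01958084,  0.7052836 ]), 'torque': array([-0.04711849,  0.02387612, -0.03000497]), 'opening': 0.08792431663438302}
```

View pics/scene1.png

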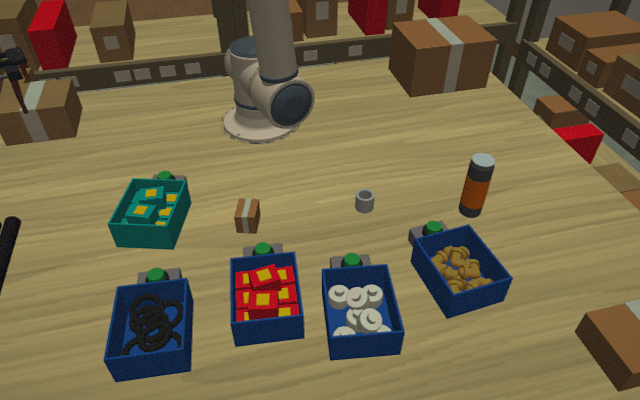

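View pics/top1.png

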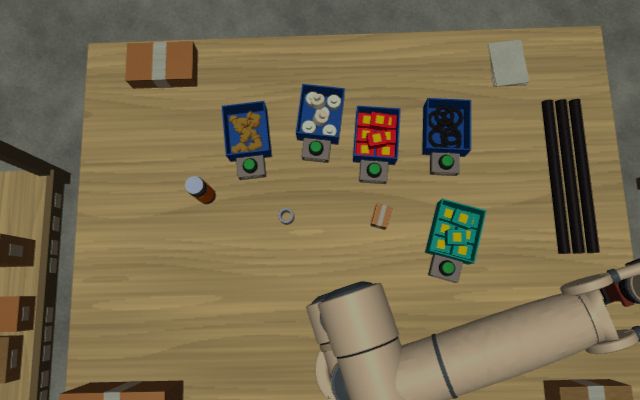

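The scene view shows the row, from its left: black rings (button at pixel 155,274), red cartons (262,248), white caps (351,260) and brass elbows (433,227). The turquoise look-alike is at (164,175), the spray can at (475,185), the carton at (247,215) and the coupling at (365,200). The top view agrees, and the button positions from the two views match within 4 mm.

I'll push with closed fingers and the jaws radial, which keeps the gripper body away from the can.

```bash
cat >> h.py <<'E'
P={'elbow':(.5752,.2807),'ring':(.5681,-.2811),'box':(.5507,-.0748)}
def press(k):
    x,y=P[k]; yaw=np.degrees(np.arctan2(y,x))+90
    r.reach([x,y,.40],[180,0,yaw]); 
    r.servo_line([x,y,.252],speed=.2); r.wait(.15)
    s=r.sense(); f0=s['contact_force'][2]; sag=.252-s['tcp_pos'][2]
    print(k,'above',s['tcp_pos'].round(4),s['contact_force'].round(2),round(s['clock'],2))
    for z in [.238,.2335,.231,.229,.2275,.226,.2245,.223]:
        r.servo_line([x,y,z+sag],speed=.03); r.wait(.1)
        s=r.sense(); f=s['contact_force'][2]-f0
        print(' tip z',round(s['tcp_pos'][2]-.182,4),'F',round(f,2))
        if abs(f)>7 or (s['tcp_pos'][2]-.182<.0475 and abs(f)>4.5): break
    r.servo_line([x,y,.40],speed=.2)
E
python3 - <<'E'
from h import *
r.grab(5); print(r.sense()['opening'])
press('elbow'); s=r.sense(); print(s['clock'],s['contact_force'])
r.reach([.45,-.4,.40],[180,0,50])
s=snap('scene','s2.png'); t=snap('top','t2.png')
for g in greens(s)+greens(t): print(g)
cv2.imwrite('pics/c2.png',cv2.resize(cv2.cvtColor(s['frame'][190:300,100:500],cv2.COLOR_RGB2BGR),None,fx=2,fy=2,interpolation=cv2.INTER_CUBIC))
print(r.sense()['clock'])
E
```

```text
0.0008572710974024018
elbow above [0.5756 0.2808 0.2543] [ 0.87 -0.19  0.5 ] 5.71
 tip z 0.0539 F 0.11
 tip z 0.0492 F 0.01
 tip z 0.047 F 3.35
 tip z 0.0455 F 4.93
8.6167 [-0.82335153 -0.1047328  -0.78176503]
(np.int32(97), [157, 171, 15, 8], array([164.3, 174.9]), array([ 0.2652, -0.2619,  0.058 ]))
(np.int32(126), [425, 224, 16, 10], array([432.2, 228.3]), array([0.5805, 0.2757, 0.058 ]))
(np.int32(172), [254, 242, 17, 13], array([262.3, 248.3]), array([ 0.5511, -0.0752,  0.058 ]))
(np.int32(186), [344, 253, 16, 14], array([351.5, 259.4]), array([0.6221, 0.0885, 0.058 ]))
(np.int32(199), [147, 268, 18, 14], array([155.5, 274.5]), array([ 0.569 , -0.2815,  0.058 ]))
(np.int32(103), [310, 141, 12, 11], array([315.4, 146. ]), array([0.6209, 0.0905, 0.058 ]))
(np.int32(104), [441, 155, 12, 11], array([446.9, 160.3]), array([ 0.5672, -0.2806,  0.058 ]))
(np.int32(96), [244, 160, 11, 11], array([249.1, 164.7]), array([0.5714, 0.2809, 0.058 ]))
(np.int32(104), [369, 163, 12, 11], array([374.1, 168.3]), array([ 0.5501, -0.0743,  0.058 ]))
(np.int32(17), [452, 232, 10, 9], array([454.6, 234.1]), array([ 0.3569, -0.2869,  0.058 ]))
11.175
```

View pics/c2.png

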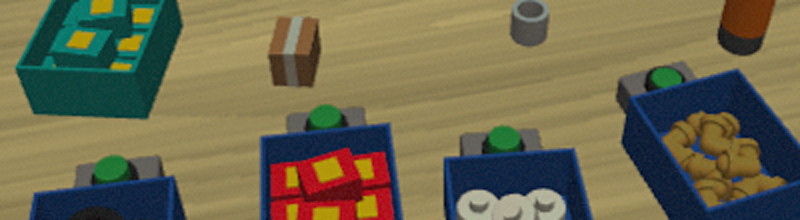

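The elbow button is visibly sunk compared with the others (crop pixel 665,77). It moved about 8.4–9.4 mm by parallax, and the can, carton and coupling still stand. The 4.9 N reading leaves little margin over friction, so I'll press it again slightly deeper before going on. That also shows the height at which contact begins.

```bash
sed -i "s/if abs(f)>7 or .*/if f>9 or (s['tcp_pos'][2]-.182<.0455 and f>6): break/; s/for z in .*/for z in [.2345,.231,.2295,.2275,.2262,.225,.224]:/" h.py
python3 - <<'E'
from h import *
press('elbow'); print(r.sense()['clock'])
E
```

```text
elbow above [0.5756 0.2808 0.2542] [-0.33 -0.68 -0.4 ] 14.68
 tip z 0.0507 F 0.19
 tip z 0.0475 F 3.08
 tip z 0.0462 F 4.9
 tip z 0.0448 F 8.16
17.675
```

Contact began at about 49 mm with a slope of about 1.8 N/mm, which is exactly the fully-in state. Next are the rings, then the red cartons.

```bash
python3 - <<'E'
from h import *
press('ring'); press('box')
r.reach([.45,-.4,.40],[180,0,50]); r.wait(.2)
s=snap('scene','s3.png'); t=snap('top','t3.png')
for g in greens(s)+greens(t): print(g)
cv2.imwrite('pics/c3.png',cv2.resize(cv2.cvtColor(s['frame'][150:300,100:500],cv2.COLOR_RGB2BGR),None,fx=2,fy=2,interpolation=cv2.INTER_CUBIC))
print(r.sense()['clock'],r.sense()['contact_force'])
E
```

```text
ring above [ 0.5685 -0.2813  0.2543] [ 0.12 -0.3  -0.48] 20.74
 tip z 0.0504 F 1.87
 tip z 0.0471 F 5.36
 tip z 0.0459 F 6.19
 tip z 0.0445 F 8.09
box above [ 0.5512 -0.075   0.254 ] [ 0.42 -0.74 -0.27] 25.62
 tip z 0.0507 F 1.57
 tip z 0.0473 F 3.58
 tip z 0.046 F 5.53
 tip z 0.0446 F 8.7
(np.int32(97), [158, 171, 14, 8], array([164.4, 174.9]), array([ 0.2652, -0.2616,  0.058 ]))
(np.int32(125), [425, 224, 16, 10], array([432.3, 228.2]), array([0.5804, 0.2758, 0.058 ]))
(np.int32(129), [255, 245, 16, 10], array([262.4, 249.7]), array([ 0.5551, -0.0756,  0.058 ]))
(np.int32(188), [344, 253, 16, 14], array([351.4, 259.5]), array([0.6222, 0.0883, 0.058 ]))
(np.int32(156), [147, 270, 18, 12], array([156. , 275.9]), array([ 0.5728, -0.2804,  0.058 ]))
(np.int32(102), [310, 141, 12, 11], array([315.4, 146. ]), array([0.6208, 0.0906, 0.058 ]))
(np.int32(104), [441, 156, 12, 11], array([446.4, 161. ]), array([ 0.5651, -0.2791,  0.058 ]))
(np.int32(96), [244, 160, 11, 11], array([249.1, 164.7]), array([0.5714, 0.2809, 0.058 ]))
(np.int32(100), [369, 164, 11, 11], array([373.9, 169. ]), array([ 0.5479, -0.0734,  0.058 ]))
(np.int32(16), [452, 232, 9, 9], array([454.2, 234.2]), array([ 0.3565, -0.2858,  0.058 ]))
30.2 [-0.97508159 -0.20391761  0.0202484 ]
```

View pics/c3.png

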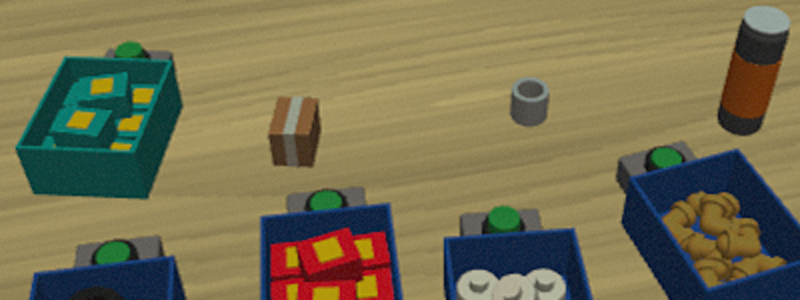

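All three target buttons are now low (ring at crop pixel 115,252; cartons 325,200; elbows 665,158). The cap button still stands proud (503,220), nothing loose has moved, and the hand is clear.

```bash
python3 -c "
from station import r
r.hand_in()"
```

```text
the job is handed in; nothing more can be done
```

I pushed the three green buttons fully in, in the order asked (brass elbows, black rings, red cartons), using the closed fingertips. The job was handed in at about 30 s on the robot clock, with the hand parked clear.

- **Forces:** each push ended at 8 to 9 N with the fingertip at about 44.5 mm. That fits a button at its 49 mm stop on the 1.8 N/mm cushion.
- **Elbow button:** I pressed it twice before moving on. The first push reached only 4.9 N, and the second showed contact starting at about 49 mm, so it was already in.
- **Camera check:** the views before and after show the three buttons sunk. The drop was about 8 to 9 mm by parallax for elbows and cartons. The ring's estimate is looser, 6 to 8 mm, because the shift is under one pixel. That is a little below the 8.5 mm or more expected, so for the ring I relied on the push force.
- **Left alone:** the caps button's position in the images didn't change. The spray can, carton and coupling looked unmoved; I judged those by eye only.

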